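Rake the turned pins into the grooves of their carrier

TASK

The steel pins tipped into the blue grooved carrier have not all settled: take the rake off its rest and comb it across the grooves, only with the rake and without bearing down hard, until all five pins lie down in grooves. Then put the rake back on its rest the way it was; keep the gripper off the pins and leave the other things on the bench where they are.

Things in the scene. Friction and masses are not known exactly. Their poses are not given: they have to be found in the camera images.
- tray: Blue plastic pin carrier, slippery with oil, screwed to the bench (does not move). Origin at the centre of its underside, on the bench; x along its grooves, y across them, z up. Inside its walls 150 mm (x) by 236 mm (y); walls 6 mm thick and 34 mm high all round.
- tray_ridges (a point): Middle of the carrier at the height of its ridge tops, 19.5 mm above the bench. Eight grooves along x, 24 mm apart, centred at y = -84, -60, -36, -12, 12, 36, 60, 84 mm; floor 13.5 mm below the ridge tops; 17.5 mm wide at the top, 15 mm at the floor. A settled pin's top is 0.5 mm above the ridge tops, so tine tips 3 to 6 mm above the ridges pass over it.
- tray_margin (a point): Middle of the flat margin at ridge height along the +y wall, 108 mm from the carrier's middle; the margin reaches from y = 98 to 118 mm. There is an equal margin at y = -98 to -118 mm. At the start no pin reaches beyond y = +-96 mm, so the tines can be set down in either margin, behind the pins.
- pin1_center (a point): turned bright-steel round pin, 14 mm diameter, 120 mm long, about 0.14 kg, two thin dark rings near its ends; this point is its centre, its x axis runs along the pin. At the start it lies askew (17 to 24 degrees off the groove direction) on top of the ridges, centre 26.5 mm above the bench.
- pin2_center (a point): turned bright-steel round pin, 14 mm diameter, 120 mm long, about 0.14 kg, two thin dark rings near its ends; this point is its centre, its x axis runs along the pin. At the start it lies askew (17 to 24 degrees off the groove direction) on top of the ridges, centre 26.5 mm above the bench.
- pin3_center (a point): turned bright-steel round pin, 14 mm diameter, 120 mm long, about 0.14 kg, two thin dark rings near its ends; this point is its centre, its x axis runs along the pin. At the start it lies askew (17 to 24 degrees off the groove direction) on top of the ridges, centre 26.5 mm above the bench.
- pin4_center (a point): turned bright-steel round pin, 14 mm diameter, 120 mm long, about 0.14 kg, two thin dark rings near its ends; this point is its centre, its x axis runs along the pin. At the start it already lies down in a groove, centre 13 mm above the bench.
- pin5_center (a point): turned bright-steel round pin, 14 mm diameter, 120 mm long, about 0.14 kg, two thin dark rings near its ends; this point is its centre, its x axis runs along the pin. At the start it already lies down in a groove, centre 13 mm above the bench.
- rake_grip (a point): Loose hand rake, about 0.19 kg, lying level on its rest. This point is the centre of the gripping place on its orange handle with black bands: 24 mm wide (y), 22 mm high (z), flat sides; grip across y. x runs along the handle towards the head, z up. The handle reaches from 110 mm behind this point to 60 mm ahead of it; the centre of mass is about 20 mm ahead.
- rake_tines (a point): Middle of the row of tine tips of the rake, 100 mm ahead of and 75 mm below rake_grip; axes as rake_grip. Six upright steel tines, 6 mm thick, 22 mm apart along y (row 116 mm wide), under a grey head bar 126 mm wide whose underside is 36 mm above the tips. Pins push back on the tips with up to about 4 N: hold the handle firmly.
- rest_seat (a point): Dark steel rest for the rake, screwed to the bench to the left or right of the carrier. This point is where rake_grip lies when the rake is on the rest, 81 mm above the bench; x points to the rest's front, beyond which the rake's head hangs, its tine tips 6 mm off the bench.
- rest_front (a point): Floor of the notch in the rest's front upright, 48 mm ahead of rest_seat, 70 mm above the bench; the handle's underside lies on it and on the same notch of the rear upright, 90 mm behind rest_seat. Notches 28 mm wide, flared at the top; the uprights are 52 mm wide, their tips 98 mm above the bench: the held handle cannot pass over them while combing.
- bin: Shallow grey bin with more pins, fixed, on the other side of the carrier from the rest; 180 by 130 mm, 42 mm high. Origin at the centre of its underside.
- spray_can: Spray can, 66 mm diameter, 196 mm tall; origin at the centre of its underside. Bystander.
- thermal_mug: Steel travel mug, 79 mm diameter, 190 mm tall; origin at the centre of its underside. Bystander.
- squeeze_bottle: White squeeze bottle with an orange cap, 70 mm diameter, 185 mm tall; origin at the centre of its underside. Bystander.
- screwdriver: Screwdriver with a red handle lying flat, 200 mm long; origin under its middle. Bystander.
There are look-alikes about, which are no part of the job. Leave any brown or green look-alike of the part that bears pin1_center alone.

How it is judged (in metres and radians):
On the way, in this order (a step that is already met when the one before it is completed fails the run):
1. the rake is lifted clear of its rest (distance between rake_grip and rest_seat above 0.06 m), for 0.1 s.
2. the rake's tines are down in the carrier, near the ridge tops (z of rake_tines in the frame of tray below 0.037 m and y of rake_tines in the frame of tray between -0.125 and 0.125 m and x of rake_tines in the frame of tray between -0.06 and 0.06 m), for 0.2 s.
3. all five pins lie in grooves while the rake's tines are still over the carrier (z of pin1_center in the frame of tray between 0.01 and 0.016 m and horizontal distance between each of pin1_center, pin2_center, pin3_center, pin4_center, pin5_center and tray below 0.1 m and angle between the x axis of each of pin1_center, pin2_center, pin3_center, pin4_center, pin5_center and the x axis of tray, either way round below 0.06 rad and z of pin2_center in the frame of tray between 0.01 and 0.016 m and z of pin3_center in the frame of tray between 0.01 and 0.016 m and z of pin4_center in the frame of tray between 0.01 and 0.016 m and z of pin5_center in the frame of tray between 0.01 and 0.016 m and z of rake_tines in the frame of tray below 0.1 m and y of rake_tines in the frame of tray between -0.125 and 0.125 m and x of rake_tines in the frame of tray between -0.06 and 0.06 m), for 0.1 s.
At the end, for the whole second after the job is handed in: Each pin lies in a groove: centre under 16 mm above the carrier's underside (settled: 13), inside the carrier, axis within 0.06 rad of the grooves. The rake lies still on its rest, head in front, grip within 20 mm of rest_seat, level and in line within 0.12 rad (z of pin1_center in the frame of tray between 0.01 and 0.016 m and horizontal distance between each of pin1_center, pin2_center, pin3_center, pin4_center, pin5_center and tray below 0.1 m and angle between the x axis of each of pin1_center, pin2_center, pin3_center, pin4_center, pin5_center and the x axis of tray, either way round below 0.06 rad and z of pin2_center in the frame of tray between 0.01 and 0.016 m and z of pin3_center in the frame of tray between 0.01 and 0.016 m and z of pin4_center in the frame of tray between 0.01 and 0.016 m and z of pin5_center in the frame of tray between 0.01 and 0.016 m and distance between rake_grip and rest_seat below 0.02 m and angle between the x axis of rake_grip and the x axis of rest_seat, either way round below 0.12 rad and angle between rake_grip's own z axis and vertical below 0.12 rad and x of rake_tines in the frame of rest_seat above 0.05 m and contact force between rake and rest above 0.5 N and linear speed of each of rake, pin1, pin2, pin3, pin4, pin5 below 0.02 m/s); the robot touches nothing.
It fails at once if the gripper or arm touches a pin (contact force between any of the fingers, the arm and pin1 above 0.3 N or contact force between any of the fingers, the arm and pin2 above 0.3 N or contact force between any of the fingers, the arm and pin3 above 0.3 N or contact force between any of the fingers, the arm and pin4 above 0.3 N or contact force between any of the fingers, the arm and pin5 above 0.3 N).
It fails at once if the rake bears down on or jams against the carrier or a pin with more than 25 N (contact force between rake and pin1 above 25 N or contact force between rake and pin2 above 25 N or contact force between rake and pin3 above 25 N or contact force between rake and pin4 above 25 N or contact force between rake and pin5 above 25 N or contact force between rake and tray above 25 N).
It fails at once if a bystander is moved more than 25 mm (distance of any of spray_can, thermal_mug, squeeze_bottle, screwdriver from where it was at the start of the episode above 0.025 m).
It also fails if it takes over 72 s, if anything falls off the work surface, if the arm or the gripper's body presses on something with over 40 N, if the wrist force passes 120 N, or if a joint passes its speed limit or range.

ROBOT

A 7-joint arm with a two-finger parallel gripper is mounted at the origin on the work surface. World frame = base frame: x ahead of the robot, y to its left, z up, the work surface at z = 0. Lengths are in mm, angles in rad, forces in N, time in s.
With the tool pointing down it reaches from about 350 to 900 mm from the base axis. Payload 8.1 kg.
Tool frame: the origin (TCP) lies on the centre line of the jaws, within the pads' length; the fingertips stand 8 mm ahead of it and the grasp point (between the pads) lies 11 mm behind it; x points along the fingers, y is the direction in which the jaws open and shut, and the axes are right-handed (so a half turn about x gives the same grasp; the last joint's range is limited). The gripper opens to 92 mm and grips with 3 to 60 N. Pads are 19 mm wide; open, the fingers measure 130 mm over their backs; the gripper's body (75 mm by 190 mm) begins 47 mm behind the grasp point.
Start: joints at [-1.417, 0.434, 0.025, 1.573, -0.012, 1.134, -0.075], TCP at [158.769, 604.511, 234.742] pointing down, gripper open.
Joint ranges: [-2.62, 2.62], [-0.44, 2.09], [-1.27, 1.32], [0.08, 2.57], [-1.32, 4.46], [0.12, 2], [-2.74, 2.74]. Speed limits (rad/s): [2.22, 2.22, 3.01, 3.01, 3.14, 3.14, 3.14].

INTERFACE

Orientations are given as a 3x3 rotation matrix whose columns are the frame's x, y, z axes.
In Python, from station import * gives the robot as it stands.
- The arm moves only by the tool arm_command, never from a script. Its argument "increments" is a list of rows, each an object of numbers: "tx", "ty", "tz": the shift along the tool's x, y, z in units of 0.15 m (1.0 is 0.15 m); "roll": the turn about the tool's x in units of 120 degrees (1.0 is 120 degrees). In form: [{"tx": .., "ty": .., "tz": .., "roll": ..}, ...]. A call has exactly 8 rows; each row is the pose to reach, as a shift and turn from the pose commanded when the call began, along the tool's axes at that moment; what a row does not reach only later rows make up. A row lasts 1/12 s, in which the tool goes at most 41.7 mm and 7.16 degrees, less where a joint would pass 70% of its speed; a pose out of reach is approached as far as the arm can. A call with a number of a shift or a turn outside -1 to 1 is refused whole. A call with a gripper value outside its range is refused whole. "jaw" is the opening, from 0 (shut) to 1 (fully open), set as the call begins (left out, the last holds). The fingers move at their own pace and stop on an object; "grip_force" is the grip in N (left out, the last holds). Time passes only in rows, so rows that repeat a pose let the fingers close, or fill a call up. It gives the time, the measured TCP pose, the force and the opening at its end, in the units of the state.
- observe(): the state, without advancing time (a new reading comes with each control period).
- read_camera(name): name is "side" or "top"; returns a dict with "pixels" (384x512x3 uint8, red, green, blue), "intrinsics" (3x3 intrinsics, pixels), "world_from_camera" (4x4, takes a point from camera to world coordinates). Camera axes: x right, y down, z forward; pixel columns grow to the right and rows downward; lengths in mm; the calibration is good to about 2 mm. A picture is of the moment at which its call begins. There is no depth.
- close_job(): hands the job in, once; it reports no verdict.
Trained networks look in a picture, given as the dict that the camera call returned (one of the last four; its "shot" number tells which), for a name from the list of things; names that differ only in an ending like _2 or _b are one class to them, and where a whole thing is asked for, a point or a joint stands for the part that bears it (a point fixed in the world has none). Each returns a list of dicts, best first, with "p" (0 to 1); they miss things now and then, are a little off and sometimes report something else, mostly with a low value. They report only what shows in the picture. A call takes as long as a camera call. They do not tell look-alikes from the thing itself.
- recognise(picture, thing): "pixel" ([column, row] in pixels, amid what is visible of it).
- trace(picture, thing): "region" (384x512 bool, what is visible of it) and "pixel" ([column, row] in pixels, amid what is visible of it).
- landmark_of(picture, thing): "pixel" ([column, row] in pixels: a listed point, or the origin of a listed thing).
The state is a dict: "clock": time; "joints": joint angles; "joint_vel": joint speeds; "joint_torque": joint torques, N m; "tool_pos": TCP position; "tool_rot": TCP orientation; "force": force on the tool from outside, world axes, zero at the start; "wrist_torque": the same for the moment, N m; "finger_gap": opening from 0.0 (shut) to 1.0 (fully open).
Only numpy, scipy, OpenCV 4.12 (cv2) and the standard library are available. Lean on these libraries where they do the work, as an engineer would, in place of code of your own. Each camera call takes 0.05 s, during which the arm holds its last target. There are 200 camera calls.

## Working session

There is one attempt and no reset: what is moved stays moved. The work goes in short steps, Python scripts to look and compute and a tool call to move; the robot and the scene stay as the last step left them, time stands still between calls to the robot, and variables do not carry over. Pictures are saved under pics/ and viewed, about 8 in all and at most 12, crops included, and the job is handed in when it is done.

Besides the shell and the picture viewer there is one more tool, called after "Emit:" as name(argument=value, ...) on one line, values as JSON. arm_command: Moves the arm, as the interface text tells. Its arguments: {"type":"object","properties":{"increments":{"type":"array"},"jaw":{"type":"number"},"grip_force":{"type":"number"}},"required":["increments"]}

```bash
mkdir -p pics; cat > h.py <<'E'
from station import *
import numpy as np, cv2
def ray(pic,px):
    K=np.array(pic["intrinsics"]);T=np.array(pic["world_from_camera"])
    d=T[:3,:3]@np.linalg.inv(K)@np.array([px[0],px[1],1.]);return T[:3,3],d
def at_z(pic,px,z):
    o,d=ray(pic,px);return o+d*(z-o[2])/d[2]
def proj(pic,P):
    K=np.array(pic["intrinsics"]);T=np.linalg.inv(np.array(pic["world_from_camera"]))
    c=T[:3,:3]@np.array(P,float)+T[:3,3];p=K@c;return p[:2]/p[2]
def tri(a,pa,b,pb):
    A=[];B=[]
    for pic,p in((a,pa),(b,pb)):
        o,d=ray(pic,p);d=d/np.linalg.norm(d);M=np.eye(3)-np.outer(d,d);A.append(M);B.append(M@o)
    return np.linalg.solve(sum(A),sum(B))
E
cat > a.py <<'E'
from h import *
np.set_printoptions(precision=1,suppress=True)
s=observe();print(s["clock"],s["tool_pos"],np.array(s["tool_rot"]).tolist(),s["finger_gap"])
t=read_camera("top");d=read_camera("side")
cv2.imwrite("pics/t0.png",t["pixels"][:,:,::-1]);cv2.imwrite("pics/s0.png",d["pixels"][:,:,::-1])
for n,z in [("tray",0),("tray_ridges",19.5),("tray_margin",19.5),("pin1_center",26.5),("rake_grip",81),("rake_tines",6),("rest_seat",81),("rest_front",70),("bin",0),("spray_can",0),("thermal_mug",0),("squeeze_bottle",0),("screwdriver",0)]:
    for nm,p in(("top",t),("side",d)):
        for r in landmark_of(p,n)[:7]:
            print(n,nm,round(r["p"],2),np.array(r["pixel"]),at_z(p,r["pixel"],z)[:2])
E
python3 a.py
```

```text
0.0 [158.7 604.  233.9] [[-0.0002811036739252818, 0.2540531559691572, 0.96719021651526], [-0.0015427963492978525, 0.967188993485514, -0.25405328311183606], [-0.9999987703793186, -0.0015635928463718749, 0.00012007190210794037]] 1.0009372881040113
tray top 0.86 [256.7 193.5] [538.6  16.4]
tray side 0.59 [256.6 211.5] [527.2   3.8]
tray side 0.24 [254.5 252.1] [504.3 221. ]
tray_ridges top 0.8 [257.9 194.5] [532.7  12.2]
tray_ridges side 0.91 [254.9 207.1] [533.1   4.3]
tray_ridges side 0.58 [251.2 219.6] [535.5  79.7]
tray_margin top 0.72 [220.6 201.6] [508.2 124.7]
tray_margin top 0.33 [245.2 192.7] [537.3  50.9]
tray_margin side 0.73 [256.7 230.4] [508.6 136.1]
pin1_center top 0.7 [146.5 276.3] [280.8 332.7]
pin1_center top 0.64 [237.9 198. ] [519.5  72.1]
pin1_center top 0.59 [296.4 262. ] [ 334.1 -106.3]
pin1_center top 0.59 [213.6 263.6] [322.9 137. ]
pin1_center side 0.62 [324.6 286.5] [289.  364.8]
pin1_center side 0.49 [259.5 219.3] [506.   83.7]
pin1_center side 0.43 [311.  238.8] [329.5 165.9]
pin1_center side 0.39 [309.3 194.5] [340.4 -91. ]
rake_grip top 0.87 [151.8 204.1] 
[... 579 characters left out ...]
]
spray_can top 0.8 [251.1 123.3] [763.2  40.3]
spray_can side 0.96 [192.2 215.3] [754.7  54.5]
spray_can side 0.74 [254.6 213.2] [533.  15.]
spray_can side 0.4 [254.5 228.7] [520.9 103.8]
thermal_mug top 0.93 [314.6 124.5] [ 763.6 -160.7]
thermal_mug top 0.24 [244.9 192.7] [540.2  52.9]
thermal_mug side 0.75 [204.4 186.1] [ 759.9 -143.7]
squeeze_bottle top 0.86 [427.  171.9] [ 618.9 -508. ]
squeeze_bottle top 0.46 [153.5 203. ] [501.2 334. ]
squeeze_bottle side 0.82 [253.3 146.6] [ 614.5 -518.6]
screwdriver top 0.55 [104.7 159.4] [635.3 497.2]
screwdriver side 0.87 [190.8 323.4] [629.6 510.4]
screwdriver side 0.57 [261.9 254.3] [479.8 228.3]
screwdriver side 0.41 [254.4 209.7] [536.8  -6.4]
```

```bash
python3 -c "
import cv2
i=cv2.imread('pics/t0.png');c=i[150:250,110:310];cv2.imwrite('pics/t0c.png',cv2.resize(c,(800,400),interpolation=cv2.INTER_CUBIC))
i=cv2.imread('pics/s0.png');cv2.imwrite('pics/s0c.png',cv2.resize(i[150:300,160:360],(800,600),interpolation=cv2.INTER_CUBIC))"
```

```text
(no output)
```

View pics/t0c.png

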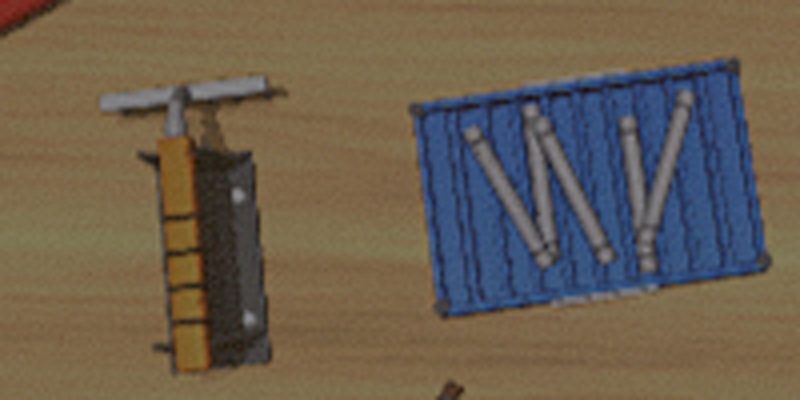

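View pics/s0c.png

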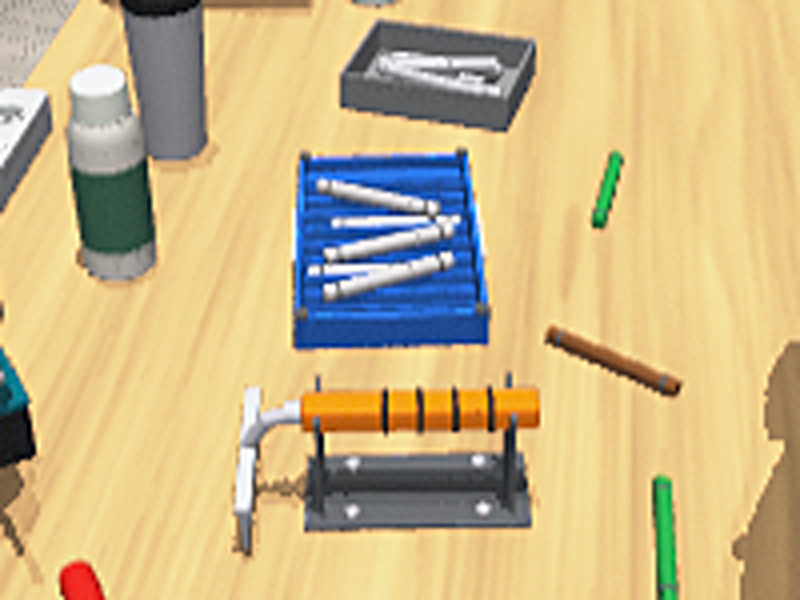

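View pics/t0.png

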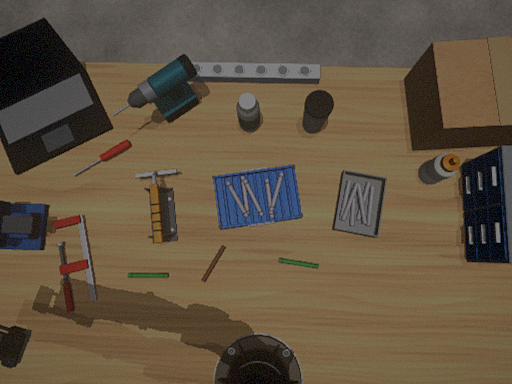

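The carrier is at crop (590,188), with three askew and two settled steel pins. The rake on its rest is at crop (185,250) and the bin is to the right. The brown pin at (213,263) and the green pins at (148,275) and (298,263) in the top view are look-alikes outside the carrier. The steel pins inside the blue carrier are the ones meant. Next I fit the poses.

```bash
cat >> h.py <<'E'
from scipy.optimize import minimize
def boxmask(pic,x,y,yaw,L,W,z0,z1):
    c,s=np.cos(yaw),np.sin(yaw);S=4
    pts=[proj(pic,[x+c*a-s*b,y+s*a+c*b,z]) for a in(-L/2,L/2) for b in(-W/2,W/2) for z in(z0,z1)]
    m=np.zeros((384,512),np.uint8)
    cv2.fillConvexPoly(m,cv2.convexHull(np.round((np.array(pts))*16).astype(np.int32)),255,cv2.LINE_AA,4);return m/255.
def fit(pm,x0,L,W,z0,z1):
    f=lambda v:sum(np.abs(boxmask(p,v[0],v[1],v[2]/500,L,W,z0,z1)-m).sum() for p,m in pm)
    v0=np.array([x0[0],x0[1],x0[2]*500]);sim=np.vstack([v0]+[v0+15*np.eye(3)[i] for i in range(3)])
    r=minimize(f,v0,method="Nelder-Mead",options=dict(initial_simplex=sim,maxiter=250))
    return r.x[0],r.x[1],r.x[2]/500,r.fun
def hsvmask(pic,lo,hi,near,rad):
    h=cv2.cvtColor(pic["pixels"],cv2.COLOR_RGB2HSV);m=cv2.inRange(h,lo,hi)
    k=np.zeros_like(m);cv2.circle(k,tuple(int(a) for a in near),rad,255,-1);return m&k
E
cat > b.py <<'E'
from h import *
np.set_printoptions(precision=1,suppress=True)
t=read_camera("top");d=read_camera("side")
print(np.array(t["world_from_camera"])[:3,3],np.array(d["world_from_camera"])[:3,3])
T=[]
for nm,p in(("t",t),("s",d)):
    m=hsvmask(p,(100,90,30),(130,255,255),proj(p,[533,10,25]),58)
    m=cv2.morphologyEx(m,cv2.MORPH_OPEN,np.ones((3,3)))
    hull=np.zeros_like(m);cv2.fillConvexPoly(hull,cv2.convexHull(cv2.findNonZero(m)),1);T.append((p,hull.astype(float)))
for pm in([T[0]],[T[1]],T): print("tray",np.round(fit(pm,(533,10,.13),162,248,0,34),3))
R=[]
for nm,p in(("t",t),("s",d)):
    m=hsvmask(p,(8,150,60),(22,255,255),proj(p,[465,316,81]),38)
    m=cv2.morphologyEx(m,cv2.MORPH_CLOSE,np.ones((5,5)));R.append((p,(m>0).astype(float)));print(m.sum()/255)
for pm in([R[0]],[R[1]],R): print("handle",np.round(fit(pm,(465,316,.08),170,24,70,92),3))
E
python3 b.py
```

```text
[ 351.3  -11.3 1242.3] [ 364.1 1127.6  824.8]
tray [525.1  15.    0.2 272.6]
tray [525.4  17.    0.2 170.4]
tray [525.3  16.    0.2 450.5]
514.0
606.0
handle [462.8 304.2   0.1 193.1]
handle [463.2 303.6   0.1 178.6]
handle [462.9 303.1   0.1 373.8]
```

```bash
cat >> b.py <<'E'
np.set_printoptions(precision=4,suppress=True)
vt=fit(T,(525,16,.15),162,248,0,34);print(vt)
out=[]
for i,(p,m) in enumerate(R):
    v=fit([R[i]],(465,310,.08),170,24,70,92);print(v, m.sum(), boxmask(p,*v[:3],170,24,70,92).sum(), cv2.minAreaRect(cv2.findNonZero(m.astype(np.uint8))), at_z(p,cv2.minAreaRect(cv2.findNonZero(m.astype(np.uint8)))[0],85))
    im=p["pixels"][:,:,::-1].astype(float).copy()
    for mm,col in((boxmask(p,*v[:3],170,24,70,92),(0,255,0)),(boxmask(p,*vt[:3],162,248,0,34),(0,0,255))):
        cs,_=cv2.findContours((mm>.5).astype(np.uint8),0,1); im=np.ascontiguousarray(im); cv2.drawContours(im,cs,-1,col,1)
    y0,x0=((150,120),(160,200))[i]
    out.append(cv2.resize(im[y0:y0+110,x0:x0+190],(760,440),interpolation=cv2.INTER_NEAREST)[:300 if 0 else 440])
cv2.imwrite("pics/fit.png",cv2.resize(np.hstack(out),(800,300)) if 0 else cv2.resize(np.vstack(out),(518,600)))
E
python3 b.py
```

```text
[ 351.3  -11.3 1242.3] [ 364.1 1127.6  824.8]
tray [526.4  15.1   0.2 276. ]
tray [525.4  17.    0.2 170.4]
tray [525.9  15.8   0.2 453.4]
519.0
606.0
handle [461.4 303.4   0.1 190.8]
handle [463.2 303.6   0.1 178.6]
handle [463.2 303.9   0.1 370.8]
(np.float64(525.5893656079736), np.float64(15.73547982333226), np.float64(0.1651399058868526), np.float64(449.05490196078426))
(np.float64(462.52225062157066), np.float64(302.3469784164952), np.float64(0.11822972929526747), np.float64(190.65490196078431)) 519.0 707.6549019607844 ((155.4517059326172, 209.6558837890625), (65.60263061523438, 11.900900840759277), 82.01067352294922) [471.8606 303.4346  85.    ]
(np.float64(461.9396713558227), np.float64(304.1069661477628), np.float64(0.12702228420232822), np.float64(178.61960784313726)) 606.0 784.6196078431373 ((264.5, 252.0), (10.0, 59.0), 90.0) [461.7483 310.5445  85.    ][ WARN:0@5.450] global loadsave.cpp:1063 imwrite_ Unsupported depth image for selected encoder is fallbacked to CV_8U.
```

View pics/fit.png

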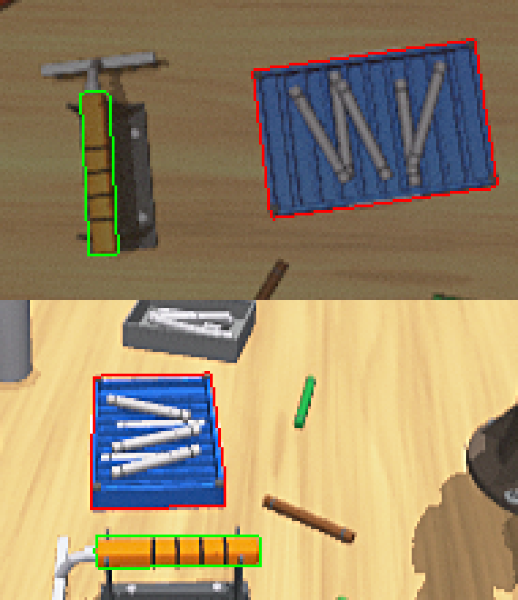

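The fit overlays match both views. The carrier is at (525.6, 15.7) with yaw 0.165, and rake_grip is at about (487, 306) with yaw 0.122. I'll write a small planner that prints the increments, then move.

```bash
cat > plan.py <<'E'
# usage: plan.py x y z theta_deg  -> total increments (units) from present pose; theta = heading of rake x (= -tool z)
from h import *; import sys
x,y,z,th=map(float,sys.argv[1:5]);s=observe();p=np.array(s["tool_pos"]);R=np.array(s["tool_rot"])
d=R.T@(np.array([x,y,z])-p)/150
cur=np.degrees(np.arctan2(-R[1,2],-R[0,2]))
r=-((th-cur+180)%360-180)/120
print("t=%.2f"%s["clock"],"pos",np.round(p,1),"th %.2f"%cur,"tilt",np.round(R[2],3),"q",np.round(s["joints"],2),"F",np.round(s["force"],1),"gap %.3f"%s["finger_gap"])
print("tx %.3f ty %.3f tz %.3f roll %.3f"%(*d,r))
E
python3 plan.py 487 306 180 7
```

```text
t=1.60 pos [158.8 604.5 234.7] th 165.28 tilt [-1.  0.  0.] q [-1.42  0.43  0.03  1.57 -0.01  1.13 -0.08] F [ 1.   0.  -0.1] gap 1.001
tx 0.365 ty -1.369 tz 2.622 roll 1.319
```

Emit:
arm_command(increments=[{"tx": 0,"ty": -0.08,"tz": 0.12,"roll": 0.058},{"tx": 0,"ty": -0.16,"tz": 0.25,"roll": 0.116},{"tx": 0,"ty": -0.24,"tz": 0.38,"roll": 0.174},{"tx": 0,"ty": -0.32,"tz": 0.5,"roll": 0.232},{"tx": 0,"ty": -0.4,"tz": 0.62,"roll": 0.29},{"tx": 0,"ty": -0.48,"tz": 0.75,"roll": 0.348},{"tx": 0,"ty": -0.56,"tz": 0.88,"roll": 0.406},{"tx": 0,"ty": -0.64,"tz": 1.0,"roll": 0.464}], jaw=1)

```text
clock: 2.27
tool_pos: [280.3, 472.6, 234.9]
tool_rot: [[0.0, 0.944, 0.33], [0.0, 0.33, -0.944], [-1.0, 0.0, -0.0]]
force: [0.4, 0.3, 0.1]
finger_gap: 1.002
```

```bash
python3 plan.py 487 306 180 7
```

```text
t=2.27 pos [280.3 472.6 234.9] th 109.24 tilt [-1.  0. -0.] q [-1.34  0.31  0.28  1.78 -0.1   1.07 -0.7 ] F [0.4 0.3 0.1] gap 1.002
tx 0.366 ty 0.934 tz 1.503 roll 0.852
```

Emit:
arm_command(increments=[{"tx": 0.01,"ty": 0.08,"tz": 0.12,"roll": 0.058},{"tx": 0.03,"ty": 0.16,"tz": 0.25,"roll": 0.116},{"tx": 0.05,"ty": 0.24,"tz": 0.38,"roll": 0.174},{"tx": 0.07,"ty": 0.32,"tz": 0.5,"roll": 0.232},{"tx": 0.09,"ty": 0.4,"tz": 0.62,"roll": 0.29},{"tx": 0.11,"ty": 0.48,"tz": 0.75,"roll": 0.348},{"tx": 0.13,"ty": 0.56,"tz": 0.88,"roll": 0.406},{"tx": 0.15,"ty": 0.64,"tz": 1.0,"roll": 0.464}])

```text
clock: 2.93
tool_pos: [421.1, 363.5, 212.3]
tool_rot: [[0.0, 0.805, -0.594], [0.0, -0.594, -0.805], [-1.0, 0.0, -0.0]]
force: [0.1, 0.0, -0.6]
finger_gap: 1.001
```

```bash
python3 plan.py 487 306 180 7
```

```text
t=2.93 pos [421.1 363.5 212.3] th 53.57 tilt [-1.  0. -0.] q [-1.2   0.37  0.54  1.81 -0.22  1.03 -1.22] F [ 0.1  0.  -0.6] gap 1.001
tx 0.216 ty 0.581 tz 0.048 roll 0.388
```

Emit:
arm_command(increments=[{"tx": 0.03,"ty": 0.08,"tz": 0.01,"roll": 0.055},{"tx": 0.06,"ty": 0.16,"tz": 0.02,"roll": 0.11},{"tx": 0.09,"ty": 0.24,"tz": 0.03,"roll": 0.166},{"tx": 0.12,"ty": 0.32,"tz": 0.04,"roll": 0.222},{"tx": 0.15,"ty": 0.4,"tz": 0.048,"roll": 0.277},{"tx": 0.18,"ty": 0.48,"tz": 0.048,"roll": 0.333},{"tx": 0.21,"ty": 0.581,"tz": 0.048,"roll": 0.388},{"tx": 0.216,"ty": 0.581,"tz": 0.048,"roll": 0.388}])

```text
clock: 3.6
tool_pos: [488.3, 305.0, 179.5]
tool_rot: [[0.001, 0.119, -0.993], [-0.002, -0.993, -0.119], [-1.0, 0.002, -0.001]]
force: [-0.1, -0.5, -0.1]
finger_gap: 0.996
```

```bash
python3 plan.py 487 306 70 7
```

```text
t=3.60 pos [488.3 305.  179.5] th 6.82 tilt [-1.     0.002 -0.001] q [-1.16  0.48  0.73  1.81 -0.37  1.   -1.73] F [-0.1 -0.5 -0.1] gap 0.996
tx 0.730 ty -0.009 tz 0.009 roll -0.001
```

Emit:
arm_command(increments=[{"tx": 0.1,"ty": 0,"tz": 0,"roll": 0},{"tx": 0.2,"ty": 0,"tz": 0,"roll": 0},{"tx": 0.3,"ty": 0,"tz": 0,"roll": 0},{"tx": 0.42,"ty": 0,"tz": 0,"roll": 0},{"tx": 0.54,"ty": -0.005,"tz": 0.005,"roll": 0},{"tx": 0.66,"ty": -0.009,"tz": 0.009,"roll": 0},{"tx": 0.73,"ty": -0.009,"tz": 0.009,"roll": 0},{"tx": 0.73,"ty": -0.009,"tz": 0.009,"roll": 0}])

```text
clock: 4.27
tool_pos: [483.4, 308.3, 68.5]
tool_rot: [[-0.003, 0.13, -0.991], [-0.002, -0.991, -0.13], [-1.0, 0.001, 0.003]]
force: [-0.7, -1.2, 0.0]
finger_gap: 0.997
```

Emit:
arm_command(increments=[{"tx": 0,"ty": 0,"tz": 0,"roll": 0},{"tx": 0,"ty": 0,"tz": 0,"roll": 0},{"tx": 0,"ty": 0,"tz": 0,"roll": 0},{"tx": 0,"ty": 0,"tz": 0,"roll": 0},{"tx": 0,"ty": 0,"tz": 0,"roll": 0},{"tx": 0,"ty": 0,"tz": 0,"roll": 0},{"tx": 0,"ty": 0,"tz": 0,"roll": 0},{"tx": 0,"ty": 0,"tz": 0,"roll": 0}], jaw=0, grip_force=50)

```text
clock: 4.93
tool_pos: [484.9, 308.5, 70.5]
tool_rot: [[0.0, 0.128, -0.992], [0.0, -0.992, -0.128], [-1.0, -0.0, -0.0]]
force: [0.2, 0.1, 0.1]
finger_gap: 0.471
```

```bash
cat > pins.py <<'E'
from h import *; import sys
np.set_printoptions(precision=1,suppress=True)
TX,TY,TW=525.6,15.7,.165
c,s=np.cos(TW),np.sin(TW);M=np.array([[c,s],[-s,c]])
def tr(P): return M@(np.array(P)[:2]-[TX,TY])
def wd(a,b,z=0): return np.array([TX+c*a-s*b,TY+s*a+c*b,z])
def warp(pic,z,sc=4):  # rectified tray view at height z: px col=(y+125)*sc reversed so +y left, row=(80-x)*sc
    ab=[(80,125),(80,-125),(-80,-125),(-80,125)]
    H=cv2.getPerspectiveTransform(np.float32([proj(pic,wd(a,b,z)) for a,b in ab]),np.float32([((125-b)*sc,(80-a)*sc) for a,b in ab]))
    return cv2.warpPerspective(pic["pixels"][:,:,::-1].copy(),H,(250*sc,160*sc),flags=cv2.INTER_CUBIC)
E
cat > look.py <<'E'
from pins import *
n=sys.argv[1];t=read_camera("top");d=read_camera("side")
a=warp(t,20,3);b=warp(d,20,3)
for im in(a,b):
    for g in(-84,-60,-36,-12,12,36,60,84): cv2.line(im,(int((125-g)*3),0),(int((125-g)*3),25),(0,255,255),1)
a=cv2.convertScaleAbs(a,alpha=1.6)
cv2.imwrite("pics/%s.png"%n,cv2.resize(np.vstack([a[:300*2],b]),(469,600)))
E
python3 plan.py 487 306 150 7;python3 look.py l0
```

```text
t=4.93 pos [484.9 308.5  70.5] th 7.37 tilt [-1. -0. -0.] q [-1.09  0.61  0.63  1.91 -0.49  0.78 -1.63] F [0.2 0.1 0.1] gap 0.471
tx -0.530 ty 0.019 tz -0.012 roll 0.003
```

View pics/l0.png

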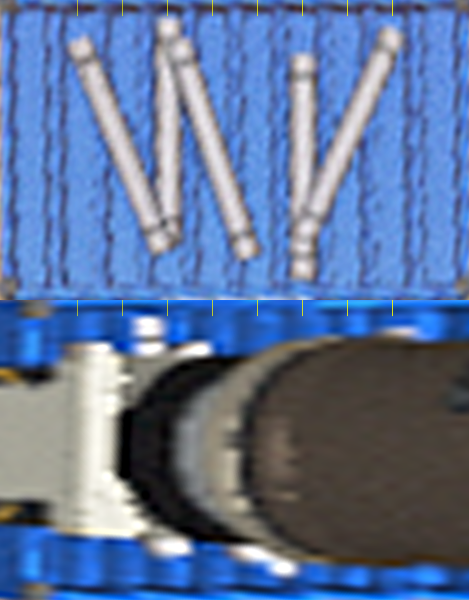

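The grip is still closing. In the rectified view two pins are settled at y≈+36 and −36, and the askew pins are centred at y≈+62, +11 and −61. Their ends lie at columns 80–158, 182–245 and 390–310.

Emit:
arm_command(increments=[{"tx": 0,"ty": 0,"tz": 0,"roll": 0},{"tx": 0,"ty": 0,"tz": 0,"roll": 0},{"tx": 0,"ty": 0,"tz": 0,"roll": 0},{"tx": 0,"ty": 0,"tz": 0,"roll": 0},{"tx": 0,"ty": 0,"tz": 0,"roll": 0},{"tx": 0,"ty": 0,"tz": 0,"roll": 0},{"tx": 0,"ty": 0,"tz": 0,"roll": 0},{"tx": 0,"ty": 0,"tz": 0,"roll": 0}])

```text
clock: 5.7
tool_pos: [484.9, 308.0, 70.3]
tool_rot: [[-0.0, 0.128, -0.992], [-0.0, -0.992, -0.128], [-1.0, 0.0, 0.0]]
force: [0.9, -3.4, 1.5]
finger_gap: 0.257
```

```bash
python3 plan.py 485 308.5 150 7
```

```text
t=5.70 pos [484.9 308.   70.3] th 7.35 tilt [-1.  0.  0.] q [-1.09  0.61  0.63  1.91 -0.49  0.78 -1.63] F [ 0.9 -3.4  1.5] gap 0.257
tx -0.531 ty -0.003 tz -0.001 roll 0.003
```

Emit:
arm_command(increments=[{"tx": -0.05,"ty": 0,"tz": 0,"roll": 0},{"tx": -0.1,"ty": 0,"tz": 0,"roll": 0},{"tx": -0.18,"ty": 0,"tz": 0,"roll": 0},{"tx": -0.28,"ty": 0,"tz": 0,"roll": 0},{"tx": -0.38,"ty": 0,"tz": 0,"roll": 0},{"tx": -0.48,"ty": 0,"tz": 0,"roll": 0},{"tx": -0.58,"ty": 0,"tz": 0,"roll": 0},{"tx": -0.66,"ty": 0,"tz": 0,"roll": 0}])

```text
clock: 6.37
tool_pos: [485.2, 309.4, 171.7]
tool_rot: [[0.001, 0.128, -0.992], [0.002, -0.992, -0.128], [-1.0, -0.002, -0.002]]
force: [0.2, 0.2, -0.7]
finger_gap: 0.257
```

```bash
python3 - <<'E'
from pins import *
# grip target: tines at tray (0,110), heading 99.45
h=np.array([-s,c]);g=wd(0,108)[:2]-100*h;print(g, wd(0,-100)[:2]-100*h)
E
python3 plan.py 525 20 165 99.45
```

```text
[524.3  23.6] [ 558.5 -181.6]
t=6.37 pos [485.2 309.4 171.7] th 7.38 tilt [-1.    -0.002 -0.002] q [-1.17  0.48  0.72  1.82 -0.38  0.98 -1.73] F [ 0.2  0.2 -0.7] gap 0.257
tx 0.041 ty 1.948 tz -0.015 roll -0.767
```

Emit:
arm_command(increments=[{"tx": 0,"ty": 0.12,"tz": 0,"roll": -0.05},{"tx": 0,"ty": 0.24,"tz": 0,"roll": -0.1},{"tx": 0,"ty": 0.36,"tz": 0,"roll": -0.15},{"tx": 0,"ty": 0.5,"tz": 0,"roll": -0.2},{"tx": 0,"ty": 0.62,"tz": 0,"roll": -0.25},{"tx": 0,"ty": 0.75,"tz": 0,"roll": -0.3},{"tx": 0,"ty": 0.88,"tz": 0,"roll": -0.35},{"tx": 0,"ty": 1.0,"tz": 0,"roll": -0.4}])

```text
clock: 7.03
tool_pos: [504.5, 159.0, 170.3]
tool_rot: [[0.001, 0.826, -0.564], [0.001, -0.564, -0.826], [-1.0, 0.0, -0.001]]
force: [0.6, -0.4, -1.5]
finger_gap: 0.258
```

```bash
python3 plan.py 524.3 23.6 150 99.45
```

```text
t=7.03 pos [504.5 159.  170.3] th 55.64 tilt [-1.     0.    -0.001] q [-0.8   0.37  0.53  1.92 -0.23  0.91 -0.76] F [ 0.6 -0.4 -1.5] gap 0.258
tx 0.135 ty 0.619 tz 0.671 roll -0.365
```

Emit:
arm_command(increments=[{"tx": 0.01,"ty": 0.09,"tz": 0.1,"roll": -0.05},{"tx": 0.03,"ty": 0.18,"tz": 0.19,"roll": -0.1},{"tx": 0.05,"ty": 0.27,"tz": 0.29,"roll": -0.15},{"tx": 0.07,"ty": 0.36,"tz": 0.39,"roll": -0.2},{"tx": 0.09,"ty": 0.45,"tz": 0.49,"roll": -0.25},{"tx": 0.11,"ty": 0.54,"tz": 0.59,"roll": -0.31},{"tx": 0.135,"ty": 0.619,"tz": 0.671,"roll": -0.365},{"tx": 0.135,"ty": 0.619,"tz": 0.671,"roll": -0.365}])

```text
clock: 7.7
tool_pos: [523.8, 19.9, 149.7]
tool_rot: [[0.001, 0.987, 0.162], [-0.002, 0.162, -0.987], [-1.0, 0.001, 0.002]]
force: [0.5, -1.0, -1.8]
finger_gap: 0.256
```

```bash
cat > tine.py <<'E'
from pins import *
np.set_printoptions(precision=2,suppress=True)
t=read_camera("top");d=read_camera("side");S=observe();p=np.array(S["tool_pos"]);R=np.array(S["tool_rot"]);hx=-R[:,2];hy=-R[:,1]
est=p+[0,0,10.5]+100*hx-[0,0,75]
print("expected",est,"tray",tr(est),"pix",proj(t,est),proj(d,est))
for n in("rake_tines","rake_grip"):
    a=landmark_of(t,n);b=landmark_of(d,n)
    print(n,[(round(r["p"],2),np.array(r["pixel"])) for r in a[:2]],[(round(r["p"],2),np.array(r["pixel"])) for r in b[:2]])
    if a and b:
        P=tri(t,a[0]["pixel"],d,b[0]["pixel"]);print(P,tr(P))
im=d["pixels"][:,:,::-1].copy();e=proj(d,est)
# overlay expected tine tips in both pictures
ims=[]
for pic in(t,d):
    im=pic["pixels"][:,:,::-1].copy();q=proj(pic,est-[0,0,-20]).astype(int);x0,y0=max(q[0]-65,0),max(q[1]-37,0)
    cr=cv2.resize(im[y0:y0+75,x0:x0+130],(780,450),interpolation=cv2.INTER_CUBIC)
    for k in range(6):
        u=(proj(pic,est+hy*22*(k-2.5))-[x0,y0]+.5)*6
        cv2.circle(cr,tuple(int(v) for v in u),4,(0,0,255),1)
    ims.append(cv2.convertScaleAbs(cr,alpha=1.5 if pic is t else 1))
cv2.imwrite("pics/%s.png"%sys.argv[1],cv2.resize(np.vstack(ims),(520,600)))
E
python3 tine.py ti;python3 plan.py 524.3 23.6 100 99.45
```

```text
expected [508.11 122.41  85.31] tray [  0.27 108.13] pix [218.96 198.66] [257.19 211.97]
rake_tines [] [(0.81, array([255.3, 210. ]))]
rake_grip [(0.6, array([251.6, 122.6]))] [(0.9, array([258.9, 178.3]))]
[601.72  35.49 194.08] [78.34  7.01]
t=8.00 pos [523.4  25.4 149.4] th 99.18 tilt [-1.     0.001 -0.   ] q [-0.42  0.37  0.36  1.95 -0.17  0.85  0.19] F [ 0.5  0.1 -2.5] gap 0.261
tx 0.329 ty 0.004 tz 0.013 roll -0.002
```

View pics/ti.png

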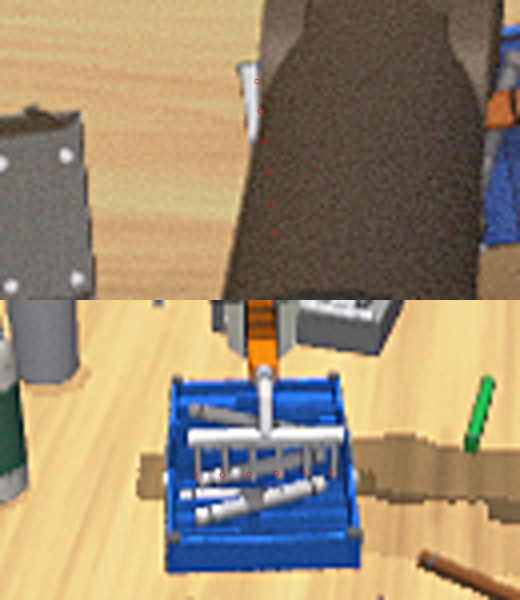

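The red expected tips coincide with the visible tine tips at (197–332, 473), so the geometry is good. I lower the tines into the +y margin.

Emit:
arm_command(increments=[{"tx": 0.08,"ty": 0,"tz": 0.01,"roll": -0.002},{"tx": 0.16,"ty": 0,"tz": 0.01,"roll": -0.002},{"tx": 0.24,"ty": 0,"tz": 0.01,"roll": -0.002},{"tx": 0.3,"ty": 0,"tz": 0.01,"roll": -0.002},{"tx": 0.34,"ty": 0,"tz": 0.01,"roll": -0.002},{"tx": 0.37,"ty": 0,"tz": 0.01,"roll": -0.002},{"tx": 0.39,"ty": 0,"tz": 0.01,"roll": -0.002},{"tx": 0.4,"ty": 0,"tz": 0.01,"roll": -0.002}])

```text
clock: 8.67
tool_pos: [523.6, 22.8, 88.9]
tool_rot: [[-0.0, 0.987, 0.163], [0.0, 0.163, -0.987], [-1.0, -0.0, -0.0]]
force: [-0.3, -0.4, -1.4]
finger_gap: 0.259
```

```bash
python3 plan.py 537.4 -54.9 89 99.45
```

```text
t=8.67 pos [523.6  22.8  88.9] th 99.41 tilt [-1. -0. -0.] q [-0.39  0.46  0.32  2.   -0.22  0.71  0.23] F [-0.3 -0.4 -1.4] gap 0.259
tx -0.001 ty 0.006 tz 0.526 roll -0.000
```

Emit:
arm_command(increments=[{"tx": 0,"ty": 0,"tz": 0.025,"roll": 0},{"tx": 0,"ty": 0,"tz": 0.05,"roll": 0},{"tx": 0,"ty": 0,"tz": 0.075,"roll": 0},{"tx": 0,"ty": 0,"tz": 0.1,"roll": 0},{"tx": 0,"ty": 0,"tz": 0.12,"roll": 0},{"tx": 0,"ty": 0,"tz": 0.14,"roll": 0},{"tx": 0,"ty": 0,"tz": 0.16,"roll": 0},{"tx": 0,"ty": 0,"tz": 0.18,"roll": 0}])

```text
clock: 9.33
tool_pos: [528.0, -4.3, 89.1]
tool_rot: [[0.0, 0.987, 0.163], [0.0, 0.163, -0.987], [-1.0, 0.0, -0.0]]
force: [-0.9, -0.3, -2.1]
finger_gap: 0.26
```

Emit:
arm_command(increments=[{"tx": 0,"ty": 0,"tz": 0.02,"roll": 0},{"tx": 0,"ty": 0,"tz": 0.04,"roll": 0},{"tx": 0,"ty": 0,"tz": 0.06,"roll": 0},{"tx": 0,"ty": 0,"tz": 0.08,"roll": 0},{"tx": 0,"ty": 0,"tz": 0.1,"roll": 0},{"tx": 0,"ty": 0,"tz": 0.12,"roll": 0},{"tx": 0,"ty": 0,"tz": 0.14,"roll": 0},{"tx": 0,"ty": 0,"tz": 0.16,"roll": 0}])

```text
clock: 10.0
tool_pos: [531.9, -28.0, 89.1]
tool_rot: [[0.0, 0.987, 0.163], [0.0, 0.163, -0.987], [-1.0, 0.0, -0.0]]
force: [-0.7, 0.3, -2.8]
finger_gap: 0.262
```

```bash
sed -i 's/print("expected"/print("F",S["force"],"expected"/' tine.py; python3 tine.py t2|head -2; python3 plan.py 537.4 -54.9 89 99.45
```

```text
F [ 0.21 -0.12 -1.45] expected [515.68  70.27  24.56] tray [-0.82 55.46] pix [238.5  199.36] [257.23 217.21]
rake_tines [] [(0.67, array([256.4, 217.2]))]
t=10.30 pos [531.9 -27.4  89.1] th 99.42 tilt [-1.  0. -0.] q [-0.29  0.47  0.32  1.98 -0.22  0.72  0.33] F [ 0.6  0.2 -1.6] gap 0.256
tx 0.000 ty 0.006 tz 0.187 roll -0.000
```

View pics/t2.png

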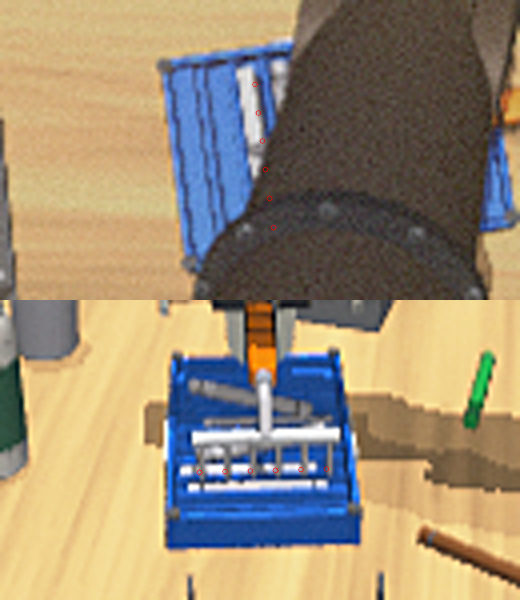

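One pin has dropped into the y≈60 groove (side row 487, parallel). I continue the sweep.

Emit:
arm_command(increments=[{"tx": 0,"ty": 0,"tz": 0.02,"roll": 0},{"tx": 0,"ty": 0,"tz": 0.04,"roll": 0},{"tx": 0,"ty": 0,"tz": 0.06,"roll": 0},{"tx": 0,"ty": 0,"tz": 0.08,"roll": 0},{"tx": 0,"ty": 0,"tz": 0.1,"roll": 0},{"tx": 0,"ty": 0,"tz": 0.12,"roll": 0},{"tx": 0,"ty": 0,"tz": 0.14,"roll": 0},{"tx": 0,"ty": 0,"tz": 0.16,"roll": 0}])

```text
clock: 10.97
tool_pos: [535.8, -51.7, 89.1]
tool_rot: [[0.0, 0.987, 0.163], [0.0, 0.163, -0.987], [-1.0, 0.0, -0.0]]
force: [0.7, -0.2, -2.1]
finger_gap: 0.259
```

Emit:
arm_command(increments=[{"tx": 0,"ty": 0,"tz": 0.02,"roll": 0},{"tx": 0,"ty": 0,"tz": 0.04,"roll": 0},{"tx": 0,"ty": 0,"tz": 0.06,"roll": 0},{"tx": 0,"ty": 0,"tz": 0.08,"roll": 0},{"tx": 0,"ty": 0,"tz": 0.1,"roll": 0},{"tx": 0,"ty": 0,"tz": 0.12,"roll": 0},{"tx": 0,"ty": 0,"tz": 0.14,"roll": 0},{"tx": 0,"ty": 0,"tz": 0.16,"roll": 0}])

```text
clock: 11.63
tool_pos: [539.8, -75.3, 89.1]
tool_rot: [[0.0, 0.987, 0.163], [0.0, 0.163, -0.987], [-1.0, 0.0, -0.0]]
force: [0.2, 0.4, -1.5]
finger_gap: 0.257
```

Emit:
arm_command(increments=[{"tx": 0,"ty": 0,"tz": 0.015,"roll": 0},{"tx": 0,"ty": 0,"tz": 0.03,"roll": 0},{"tx": 0,"ty": 0,"tz": 0.045,"roll": 0},{"tx": 0,"ty": 0,"tz": 0.06,"roll": 0},{"tx": 0,"ty": 0,"tz": 0.075,"roll": 0},{"tx": 0,"ty": 0,"tz": 0.09,"roll": 0},{"tx": 0,"ty": 0,"tz": 0.105,"roll": 0},{"tx": 0,"ty": 0,"tz": 0.12,"roll": 0}])

```text
clock: 12.3
tool_pos: [542.7, -93.0, 89.1]
tool_rot: [[0.0, 0.987, 0.163], [0.0, 0.163, -0.987], [-1.0, 0.0, -0.0]]
force: [0.0, -1.1, -1.9]
finger_gap: 0.256
```

```bash
python3 tine.py t3|head -2; python3 plan.py 537.4 -54.9 89 99.45
```

```text
F [-0.27  0.47 -1.91] expected [526.42   5.38  24.57] tray [ -0.89 -10.32] pix [260.08 196.36] [256.69 206.25]
rake_tines [] [(0.7, array([255.5, 173.9])), (0.56, array([256.3, 206.4]))]
t=12.60 pos [542.6 -92.6  89.1] th 99.41 tilt [-1.  0. -0.] q [-0.16  0.49  0.32  1.94 -0.22  0.75  0.45] F [ 0.4 -0.8 -2. ] gap 0.256
tx 0.000 ty 0.007 tz -0.254 roll -0.000
```

View pics/t3.png

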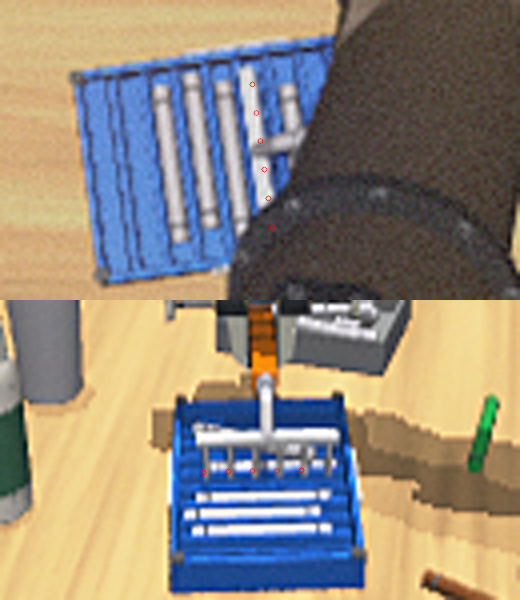

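Three pins now lie parallel in grooves 60, 36 and 12. I go on to the last askew pin.

Emit:
arm_command(increments=[{"tx": 0,"ty": 0,"tz": 0.02,"roll": 0},{"tx": 0,"ty": 0,"tz": 0.04,"roll": 0},{"tx": 0,"ty": 0,"tz": 0.06,"roll": 0},{"tx": 0,"ty": 0,"tz": 0.08,"roll": 0},{"tx": 0,"ty": 0,"tz": 0.1,"roll": 0},{"tx": 0,"ty": 0,"tz": 0.12,"roll": 0},{"tx": 0,"ty": 0,"tz": 0.14,"roll": 0},{"tx": 0,"ty": 0,"tz": 0.16,"roll": 0}])

```text
clock: 13.27
tool_pos: [546.6, -116.8, 89.1]
tool_rot: [[-0.0, 0.987, 0.163], [0.0, 0.163, -0.987], [-1.0, -0.0, -0.0]]
force: [-0.9, 0.1, -2.2]
finger_gap: 0.254
```

Emit:
arm_command(increments=[{"tx": 0,"ty": 0,"tz": 0.02,"roll": 0},{"tx": 0,"ty": 0,"tz": 0.04,"roll": 0},{"tx": 0,"ty": 0,"tz": 0.06,"roll": 0},{"tx": 0,"ty": 0,"tz": 0.08,"roll": 0},{"tx": 0,"ty": 0,"tz": 0.1,"roll": 0},{"tx": 0,"ty": 0,"tz": 0.12,"roll": 0},{"tx": 0,"ty": 0,"tz": 0.14,"roll": 0},{"tx": 0,"ty": 0,"tz": 0.16,"roll": 0}])

```text
clock: 13.93
tool_pos: [550.6, -140.5, 89.1]
tool_rot: [[0.0, 0.987, 0.163], [0.0, 0.163, -0.987], [-1.0, 0.0, 0.0]]
force: [-0.4, -0.4, -1.6]
finger_gap: 0.257
```

```bash
python3 tine.py t4|head -2; python3 plan.py 537.4 -54.9 89 99.45
```

```text
F [-0.2  -0.52 -1.73] expected [534.27 -42.23  24.58] tray [ -0.96 -58.57] pix [275.9  194.17] [256.32 198.75]
rake_tines [(0.53, array([266.9, 195.9])), (0.33, array([259.8, 195. ]))] [(0.8, array([256.9, 197.5])), (0.46, array([259.1, 206.8]))]
t=14.23 pos [ 550.5 -139.9   89. ] th 99.41 tilt [-1. -0. -0.] q [-0.08  0.52  0.32  1.89 -0.23  0.77  0.54] F [-1.1  0.8 -1.7] gap 0.260
tx 0.000 ty 0.007 tz -0.573 roll -0.000
```

View pics/t4.png

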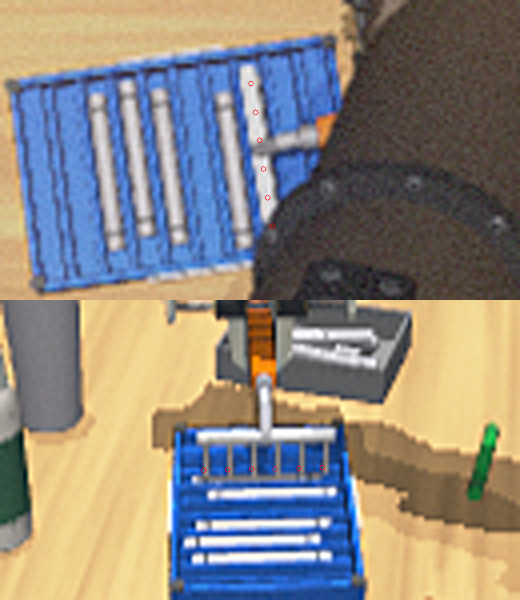

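The fifth pin shows at side row 480 under the tines, apparently in groove −60. I lift slightly, keeping the tips below 100 mm over the carrier, and check.

Emit:
arm_command(increments=[{"tx": -0.03,"ty": 0,"tz": 0,"roll": 0},{"tx": -0.08,"ty": 0,"tz": 0,"roll": 0},{"tx": -0.14,"ty": 0,"tz": 0,"roll": 0},{"tx": -0.2,"ty": 0,"tz": 0,"roll": 0},{"tx": -0.26,"ty": 0,"tz": 0,"roll": 0},{"tx": -0.32,"ty": 0,"tz": 0,"roll": 0},{"tx": -0.37,"ty": 0,"tz": 0,"roll": 0},{"tx": -0.4,"ty": 0,"tz": 0,"roll": 0}])

```text
clock: 14.9
tool_pos: [551.0, -140.3, 150.6]
tool_rot: [[0.002, 0.987, 0.163], [-0.0, 0.163, -0.987], [-1.0, 0.002, 0.0]]
force: [0.2, -0.3, -1.1]
finger_gap: 0.261
```

```bash
cat > chk.py <<'E'
from pins import *
d=read_camera("side");t=read_camera("top")
ims=[warp(d,20,3),cv2.convertScaleAbs(warp(t,20,3),alpha=1.5)]
for im in ims:
    for g in(-84,-60,-36,-12,12,36,60,84): cv2.line(im,(int((125-g)*3),0),(int((125-g)*3),30),(0,255,255),1)
cv2.imwrite("pics/%s.png"%sys.argv[1],cv2.resize(np.vstack(ims),(469,600)))
E
python3 chk.py c1; python3 plan.py 537.4 -54.9 89 99.45
```

```text
t=15.00 pos [ 551.  -140.2  150.1] th 99.41 tilt [-1.     0.002  0.   ] q [-0.1   0.44  0.35  1.84 -0.19  0.9   0.51] F [ 0.5  0.5 -1.2] gap 0.259
tx 0.407 ty 0.003 tz -0.576 roll -0.000
```

View pics/c1.png

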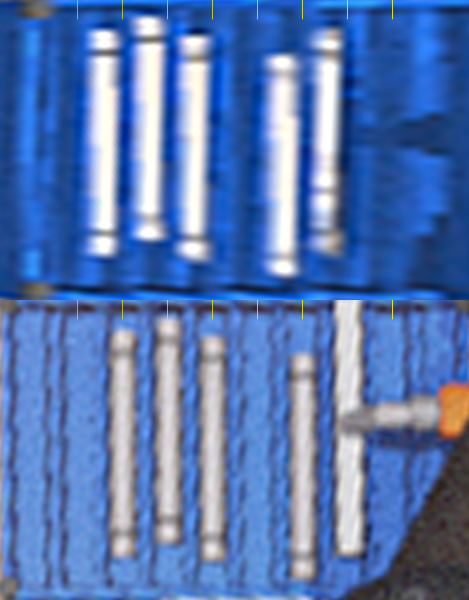

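All five pins are parallel in the side view, at columns 103, 149, 194, 282 and 328, which is a 24 mm pitch with the same height offset for all. They are settled, so the rake goes back.

Emit:
arm_command(increments=[{"tx": -0.02,"ty": 0,"tz": -0.12,"roll": 0},{"tx": -0.05,"ty": 0,"tz": -0.25,"roll": 0},{"tx": -0.08,"ty": 0,"tz": -0.38,"roll": 0},{"tx": -0.1,"ty": 0,"tz": -0.5,"roll": 0},{"tx": -0.12,"ty": 0,"tz": -0.62,"roll": 0},{"tx": -0.14,"ty": 0,"tz": -0.75,"roll": 0},{"tx": -0.15,"ty": 0,"tz": -0.88,"roll": 0},{"tx": -0.15,"ty": 0,"tz": -1.0,"roll": 0}])

```text
clock: 15.67
tool_pos: [525.6, 9.0, 171.5]
tool_rot: [[-0.0, 0.987, 0.164], [0.0, 0.164, -0.987], [-1.0, -0.0, -0.0]]
force: [0.5, 0.7, -1.4]
finger_gap: 0.261
```

```bash
python3 plan.py 504.5 140 175 55
```

```text
t=15.67 pos [525.6   9.  171.5] th 99.41 tilt [-1. -0. -0.] q [-0.38  0.35  0.34  1.92 -0.14  0.9   0.19] F [ 0.5  0.7 -1.4] gap 0.261
tx -0.023 ty 0.004 tz -0.885 roll 0.370
```

Emit:
arm_command(increments=[{"tx": 0,"ty": 0,"tz": -0.11,"roll": 0.046},{"tx": -0.01,"ty": 0,"tz": -0.22,"roll": 0.092},{"tx": -0.02,"ty": 0,"tz": -0.33,"roll": 0.138},{"tx": -0.02,"ty": 0,"tz": -0.44,"roll": 0.185},{"tx": -0.02,"ty": 0,"tz": -0.55,"roll": 0.231},{"tx": -0.02,"ty": 0,"tz": -0.66,"roll": 0.277},{"tx": -0.02,"ty": 0,"tz": -0.77,"roll": 0.324},{"tx": -0.02,"ty": 0,"tz": -0.885,"roll": 0.37}])

```text
clock: 16.33
tool_pos: [503.8, 139.4, 174.2]
tool_rot: [[-0.001, 0.816, -0.578], [-0.0, -0.578, -0.816], [-1.0, -0.0, 0.001]]
force: [0.3, 0.1, -2.5]
finger_gap: 0.259
```

```bash
python3 plan.py 484.9 308.3 175 7.36
```

```text
t=16.33 pos [503.8 139.4 174.2] th 54.71 tilt [-1.    -0.     0.001] q [-0.74  0.35  0.48  1.93 -0.2   0.91 -0.77] F [ 0.3  0.1 -2.5] gap 0.259
tx -0.006 ty -0.753 tz -0.846 roll 0.395
```

Emit:
arm_command(increments=[{"tx": 0,"ty": -0.1,"tz": -0.12,"roll": 0.055},{"tx": 0,"ty": -0.2,"tz": -0.23,"roll": 0.11},{"tx": 0,"ty": -0.31,"tz": -0.35,"roll": 0.165},{"tx": 0,"ty": -0.42,"tz": -0.47,"roll": 0.22},{"tx": 0,"ty": -0.53,"tz": -0.59,"roll": 0.275},{"tx": 0,"ty": -0.64,"tz": -0.71,"roll": 0.33},{"tx": 0,"ty": -0.753,"tz": -0.846,"roll": 0.39},{"tx": -0.006,"ty": -0.753,"tz": -0.846,"roll": 0.395}])

```text
clock: 17.0
tool_pos: [482.4, 314.1, 174.3]
tool_rot: [[-0.002, 0.132, -0.991], [0.001, -0.991, -0.132], [-1.0, -0.002, 0.001]]
force: [0.8, 1.6, -2.2]
finger_gap: 0.259
```

Emit:
arm_command(increments=[{"tx": 0,"ty": 0,"tz": 0,"roll": 0},{"tx": 0,"ty": 0,"tz": 0,"roll": 0},{"tx": 0,"ty": 0,"tz": 0,"roll": 0},{"tx": 0,"ty": 0,"tz": 0,"roll": 0},{"tx": 0,"ty": 0,"tz": 0,"roll": 0},{"tx": 0,"ty": 0,"tz": 0,"roll": 0},{"tx": 0,"ty": 0,"tz": 0,"roll": 0},{"tx": 0,"ty": 0,"tz": 0,"roll": 0}])

```text
clock: 17.67
tool_pos: [484.6, 307.3, 175.5]
tool_rot: [[0.0, 0.132, -0.991], [0.0, -0.991, -0.132], [-1.0, -0.0, -0.0]]
force: [-0.0, 0.3, -1.7]
finger_gap: 0.256
```

```bash
python3 plan.py 484.9 308.3 110 7.36;  python3 - <<'E'
from h import *
t=read_camera("top")
# heading of the held handle
d=read_camera("side");S=observe();p=np.array(S["tool_pos"]);R=[]
for q in(t,d):
    m=hsvmask(q,(8,150,60),(22,255,255),proj(q,[p[0],p[1],p[2]+10]),38);R.append((q,(cv2.morphologyEx(m,cv2.MORPH_CLOSE,np.ones((9,9)))>0).astype(float)))
v=fit([R[1]],(p[0]-25,p[1],.12),170,24,p[2]-.5,p[2]+21.5);print(v)
E
```

```text
t=17.67 pos [484.6 307.3 175.5] th 7.59 tilt [-1. -0. -0.] q [-1.12  0.46  0.66  1.81 -0.33  0.98 -1.77] F [-0.   0.3 -1.7] gap 0.256
tx 0.437 ty -0.006 tz -0.003 roll 0.002
(np.float64(465.86327448290183), np.float64(303.6814471443897), np.float64(0.140127111364294), np.float64(555.4666666666667))
```

Emit:
arm_command(increments=[{"tx": 0.1,"ty": -0.006,"tz": -0.003,"roll": 0.002},{"tx": 0.2,"ty": -0.006,"tz": -0.003,"roll": 0.002},{"tx": 0.28,"ty": -0.006,"tz": -0.003,"roll": 0.002},{"tx": 0.36,"ty": -0.006,"tz": -0.003,"roll": 0.002},{"tx": 0.43,"ty": -0.006,"tz": -0.003,"roll": 0.002},{"tx": 0.48,"ty": -0.006,"tz": -0.003,"roll": 0.002},{"tx": 0.5,"ty": -0.006,"tz": -0.003,"roll": 0.002},{"tx": 0.5,"ty": -0.006,"tz": -0.003,"roll": 0.002}])

```text
clock: 18.43
tool_pos: [484.7, 308.3, 99.8]
tool_rot: [[-0.001, 0.128, -0.992], [-0.001, -0.992, -0.128], [-1.0, 0.001, 0.001]]
force: [0.1, -0.6, -1.4]
finger_gap: 0.255
```

```bash
python3 plan.py 484.9 308.3 70.5 7.36
```

```text
t=18.43 pos [484.7 308.3  99.8] th 7.36 tilt [-1.     0.001  0.001] q [-1.07  0.55  0.6   1.88 -0.41  0.83 -1.71] F [ 0.1 -0.6 -1.4] gap 0.255
tx 0.195 ty -0.000 tz -0.002 roll -0.000
```

Emit:
arm_command(increments=[{"tx": 0.03,"ty": 0,"tz": 0,"roll": 0},{"tx": 0.06,"ty": 0,"tz": 0,"roll": 0},{"tx": 0.09,"ty": 0,"tz": 0,"roll": 0},{"tx": 0.12,"ty": 0,"tz": 0,"roll": 0},{"tx": 0.15,"ty": 0,"tz": 0,"roll": 0},{"tx": 0.17,"ty": 0,"tz": 0,"roll": 0},{"tx": 0.185,"ty": 0,"tz": 0,"roll": 0},{"tx": 0.195,"ty": 0,"tz": 0,"roll": 0}])

```text
clock: 19.1
tool_pos: [485.4, 307.9, 71.5]
tool_rot: [[0.001, 0.128, -0.992], [-0.0, -0.992, -0.128], [-1.0, 0.0, -0.001]]
force: [-1.0, -4.6, 8.0]
finger_gap: 0.257
```

```bash
python3 plan.py 484.9 308.3 70.5 7.36
```

```text
t=19.10 pos [485.4 307.9  71.5] th 7.36 tilt [-1.     0.    -0.001] q [-1.05  0.59  0.57  1.9  -0.44  0.77 -1.68] F [-1.  -4.6  8. ] gap 0.257
tx 0.007 ty -0.003 tz 0.003 roll -0.000
```

The rake bears on the rest with 8 N up. I release it.

Emit:
arm_command(increments=[{"tx": 0,"ty": 0,"tz": 0,"roll": 0},{"tx": 0,"ty": 0,"tz": 0,"roll": 0},{"tx": 0,"ty": 0,"tz": 0,"roll": 0},{"tx": 0,"ty": 0,"tz": 0,"roll": 0},{"tx": 0,"ty": 0,"tz": 0,"roll": 0},{"tx": 0,"ty": 0,"tz": 0,"roll": 0},{"tx": 0,"ty": 0,"tz": 0,"roll": 0},{"tx": 0,"ty": 0,"tz": 0,"roll": 0}], jaw=0.8)

```text
clock: 19.77
tool_pos: [484.9, 308.6, 71.2]
tool_rot: [[0.0, 0.128, -0.992], [0.0, -0.992, -0.128], [-1.0, -0.0, -0.0]]
force: [0.4, -0.2, -0.5]
finger_gap: 0.777
```

Emit:
arm_command(increments=[{"tx": -0.05,"ty": 0,"tz": 0,"roll": 0},{"tx": -0.12,"ty": 0,"tz": 0,"roll": 0},{"tx": -0.25,"ty": 0,"tz": 0,"roll": 0},{"tx": -0.4,"ty": 0,"tz": 0,"roll": 0},{"tx": -0.55,"ty": 0,"tz": 0,"roll": 0},{"tx": -0.7,"ty": 0,"tz": 0,"roll": 0},{"tx": -0.85,"ty": 0,"tz": 0,"roll": 0},{"tx": -0.95,"ty": 0,"tz": 0,"roll": 0}])

```text
clock: 20.43
tool_pos: [485.7, 308.5, 217.1]
tool_rot: [[0.002, 0.128, -0.992], [0.002, -0.992, -0.128], [-1.0, -0.002, -0.003]]
force: [0.4, 0.0, -0.3]
finger_gap: 0.803
```

Emit:
arm_command(increments=[{"tx": 0,"ty": 0,"tz": 0.12,"roll": 0},{"tx": 0,"ty": 0,"tz": 0.25,"roll": 0},{"tx": 0,"ty": 0,"tz": 0.38,"roll": 0},{"tx": 0,"ty": 0,"tz": 0.5,"roll": 0},{"tx": 0,"ty": 0,"tz": 0.62,"roll": 0},{"tx": 0,"ty": 0,"tz": 0.75,"roll": 0},{"tx": 0,"ty": 0,"tz": 0.88,"roll": 0},{"tx": 0,"ty": 0,"tz": 0.95,"roll": 0}])

```text
clock: 21.1
tool_pos: [341.8, 289.7, 214.4]
tool_rot: [[-0.001, 0.128, -0.992], [0.001, -0.992, -0.128], [-1.0, -0.001, 0.001]]
force: [0.2, -0.8, -1.0]
finger_gap: 0.798
```

```bash
python3 plan.py 484.9 308.3 70.5 7.36; python3 - <<'E'
from h import *
t=read_camera("top");d=read_camera("side")
m=hsvmask(d,(8,150,60),(22,255,255),proj(d,[465,316,81]),38)
R=[(d,(cv2.morphologyEx(m,cv2.MORPH_CLOSE,np.ones((5,5)))>0).astype(float))]
print(fit(R,(465,310,.1),170,24,70,92),m.sum()/255)
a=cv2.convertScaleAbs(t["pixels"][140:260,110:310,::-1],alpha=1.5);b=d["pixels"][150:300,160:360,::-1]
cv2.imwrite("pics/end.png",cv2.resize(np.vstack([a,b]),(444,600),interpolation=cv2.INTER_CUBIC))
E
```

```text
t=21.10 pos [341.8 289.7 214.4] th 7.38 tilt [-1.    -0.001  0.001] q [-1.42  0.18  0.7   2.05 -0.14  0.96 -2.08] F [ 0.2 -0.8 -1. ] gap 0.798
tx 0.959 ty 0.000 tz -0.963 roll 0.000
(np.float64(461.86233220954443), np.float64(303.468968845721), np.float64(0.12024721312099072), np.float64(179.4588235294118)) 541.0
```

View pics/end.png

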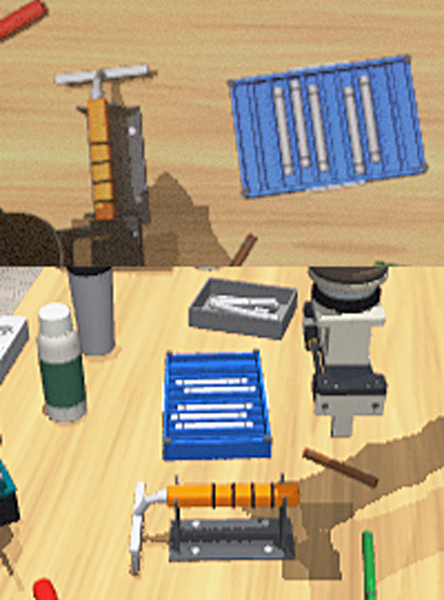

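The rake is back on the rest within 1 mm of its first fit, at (461.9, 303.5) with yaw 0.120. All five pins lie parallel in grooves. The arm is clear, so I hand in.

```bash
python3 -c "
from station import *
print(close_job())"
```

```text
the job is handed in; nothing more can be done
None
```

I gripped the rake, lifted it off its rest and made one comb stroke across the grooves, from the +y margin towards −y, with the tine tips about 5 mm above the ridges. I then put the rake back on its rest and handed the job in at about 21 s.

**Pins:** in the last pictures all five lie parallel to the grooves, at about y = 60, 36, 12, −36 and −60 mm. In the side view they show an even groove pitch and the same height offset. I did not measure their heights directly.

**Rake:** it fits at the same place as before, within about 1 mm and 0.01 rad. It pushed up with 8 N as I set it down, so it was seated before release.

**Forces and bystanders:** readings taken at the end of each move showed no more than about 3 N during combing. I saw nothing else moved in the crops, but they do not show the squeeze bottle.

**Disagreements:** the network's rake_grip points differed from my fitted pose by up to about 10 mm, and I trusted the fit. While the gripper held the handle and hid part of it, one pose fit was poor, so I ignored it.

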